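# Index the card carrier under the stencil and hold the stencil frame up

### The job

With the stencil frame still down, push the card carrier along its rails by its knob until it clicks into the print station detent under the stencil. Then lift the hinged stencil frame by its bar handle and hold it open at 40 degrees so that the print can be checked, leaving the bottles, water tub and palette where they are. The frame falls shut if let go: finish while still holding it at that angle, with the carrier still in its station.

Things in the scene. Friction and masses are not known exactly. Their poses are not given: they have to be found in the camera images.
- jig: Fixed stencil-printing jig: plywood base 230 (x) x 460 (y) x 15 mm with two aluminium rails along its y. Origin on the table under the centre of the print station (centre of the closed stencil frame). Its x axis points away from the robot towards the frame's hinge, y along the rails towards the end where the carrier waits, z up. Place and yaw vary; it does not move.
- carrier (a joint): Travel of the card carrier in m: 0 at the jig's +y end of the rails, growing towards jig -y under the stencil; starts at 0 to 0.06; print station detent at 0.150, rail end at 0.185. Rail friction about 1 N. At the station a spring plunger drops between two rollers on the carrier's far edge: about 4 to 6 N more to push in or out; it then keeps the carrier within about 1 mm.
- carrier_knob (a point): Centre of the carrier's upright black knob, 16 mm in diameter, 50 mm tall (33 to 83 mm above the table, this point 58 mm). It stands on a 40 mm wide tongue, reaching to jig +y, of the carrier: an aluminium plate 150 x 150 x 8 mm, underside 25 mm above the table, with a lilac card on it, that passes below the closed frame.
- knob_home (a point): Point fixed to the jig, at jig (-30, 145, 58) mm: where carrier_knob is when the carrier sits in the print station. The closed frame's edge is 55 mm from it towards jig -y.
- screen (a joint): Opening angle of the stencil frame in rad: 0 closed (level), growing as the bar handle rises, stop at 1.3; 40 degrees is 0.698. No spring or stay: the frame falls shut from any angle. The hinge axis is parallel to the jig's y axis.
- screen_hinge (a point): Middle of the frame's hinge axis, at jig (100, 0, 51) mm.
- frame: The hinged stencil frame with its handle: a wooden frame 178 x 180 x 18 mm with a thin grey stencil plate with four openings; about 0.4 kg. Closed, its top is 60 mm above the table. Origin in the middle of the hinge axis; the frame extends along its own -x to the handle.
- bar (a point): Middle of the frame's bar handle: steel, 12 mm in diameter, 112 mm long, parallel to the hinge and 235 mm from its axis along the frame's -x (robot side), 51 mm above the table when closed; 39 mm clear between bar and frame. Two 10 mm rods 100 mm apart join it to the frame. It can be pinched from above and turns in the pads as the frame swings. 1.5 to 2.5 N lifts it.
- bottle0: Small glass dropper bottle, 38 mm in diameter, 75 mm tall, standing on the table; bystander. Origin at the centre of its underside.
- bottle1: A second bottle like it; bystander.
- tub: White ceramic water tub 140 x 100 x 55 mm, open, with one divider; bystander. Origin at the centre of its underside.
- palette: White ceramic palette tray 160 x 80 x 14 mm; bystander. Origin at the centre of its underside.

How it is judged (in metres and radians):
On the way, in this order (a step that is already met when the one before it is completed fails the run):
1. the carrier sits in the print station detent with the stencil frame still down (value of joint carrier between 0.146 and 0.154 m and value of joint screen below 0.1 rad), for 0.2 s.
2. the stencil frame is held by the robot at 40 degrees (value of joint screen between 0.611 and 0.785 rad and (contact force between frame and the fingers above 0.5 N or contact force between frame and the arm above 0.5 N)), for 0.5 s.
At the end, for the whole second after the job is handed in: The robot is still holding the stencil frame, at rest, at 40 degrees (within 5 degrees); the carrier is in the print station (within 4 mm); bottles, tub and palette are within 30 mm of where they stood (all of step 2 and value of joint carrier between 0.146 and 0.154 m and velocity of joint screen between -0.1 and 0.1 rad/s and distance of each of bottle0, bottle1, tub, palette from where it was at the start of the episode below 0.03 m); the arm keeps its last pose, push and grip.
It fails at once if a bottle, the tub or the palette is moved by more than 30 mm (distance of any of bottle0, bottle1, tub, palette from where it was at the start of the episode above 0.03 m).
It also fails if it takes over 48 s, if anything falls off the work surface, if the arm or the gripper's body presses on something with over 40 N, if the wrist force passes 120 N, or if a joint passes its speed limit or range.

### The arm

A 6-joint arm with a two-finger parallel gripper is mounted at the origin on the work surface. World frame = base frame: x ahead of the robot, y to its left, z up, the work surface at z = 0. Lengths are in m, angles in degrees, forces in N, time in s.
With the tool pointing down it reaches from about 0.325 to 0.85 m from the base axis. Payload 15.5 kg.
Tool frame: the origin (TCP) lies midway between the tips of the shut fingers; the grasp point (between the pads) lies 19 mm behind it; z points along the fingers, y is the line along which they close (so a half turn about z gives the same grasp; the last joint's range is limited). The gripper opens to 91 mm and grips with 3 to 60 N. Pads are 32 mm wide; open, the fingers measure 118 mm over their backs; the gripper's body (76 mm by 178 mm) begins 60 mm behind the grasp point.
Start: joints at [-72.221, 28.281, 77.091, -0, 74.628, -5.472], TCP at [0.247, -0.574, 0.214] pointing down, gripper open.
Joint ranges: [-166.48, 166.48], [-47.26, 123.95], [12.59, 153.08], [-70.14, 250.14], [6.76, 159.57], [-176.63, 176.63]. Speed limits (degrees/s): [108.29, 108.29, 147.25, 172.46, 172.46, 172.46].

### API

Orientations are given as a 3x3 rotation matrix whose columns are the frame's x, y, z axes.
In Python, from bench import ctrl gives the robot as it stands. The module is installed in compiled form; this text tells all that it offers. Calls block until the motion is done:
- ctrl.goto(position, orientation): joint-space move of the TCP to a pose.
- ctrl.move_l(position, vel=0.15, ori=None, contact_N=None): straight line of the TCP; ori=None keeps the orientation; vel is the mean speed in m/s. With contact_N (N) it stops when the force on the tool has changed by that much, and returns True; else False.
- ctrl.movej(angles): joint-space move.
- ctrl.command_gripper(opening): opening from 0.0 (shut) to 1.0 (fully open); the grip force is fixed at half the most; returns when the fingers have stopped.
- ctrl.sleep(seconds).
- ctrl.ik(position, orientation): joint angles nearest the present ones, or None.
- ctrl.read_camera(name): name is "side" or "top" or "wrist"; returns the picture (400x640x3 uint8, blue, green, red); there is no depth.
- ctrl.camera_params(name): a dict with "fx", "fy", "cx", "cy" (pixels), "pose" (4x4, takes a point from camera to world coordinates); the wrist camera has in their place "T_tool_cam" (4x4, takes a point from camera to tool coordinates, whose origin is the TCP and whose axes are the flange's). Camera axes: x right, y up, looking along -z (the intrinsics and any distortion apply to the point x, -y, -z); pixel columns grow to the right and rows downward; lengths in m; the calibration is good to about 2 mm. A picture is of the moment at which its call begins: read the wrist's pose just before it. camera_params takes no time and is no camera call.
A pose or a line that the arm cannot do raises ctrl.MotionError and nothing moves.
- ctrl.sign_off(): hands the job in; it is judged then, once.
Readings, each from a call of its own:
- ctrl.current_t(): time.
- ctrl.current_q(): joint angles.
- ctrl.current_dq(): joint speeds.
- ctrl.current_effort(): joint torques, N m.
- ctrl.current_tool_pos(): TCP position.
- ctrl.current_eef_rot(): TCP orientation.
- ctrl.current_contact_force(): force on the tool from outside, world axes, zero at the start.
- ctrl.current_wrist_torque(): the same for the moment, N m.
- ctrl.current_grip_width(): opening from 0.0 (shut) to 1.0 (fully open).
- ctrl.current_grasp_force(): force on a finger pad.
Only numpy, scipy, OpenCV 4.12 (cv2) and the standard library are available. Lean on these libraries where they do the work, as an engineer would, in place of code of your own. Each camera call takes 0.05 s, during which the arm holds its last target. There are 200 camera calls.

## Working session

There is one attempt and no reset: what is moved stays moved. The work goes in short steps, each a Python script; the robot and the scene stay as the last script left them, time stands still between calls to the robot, and variables do not carry over. Pictures are saved under pics/ and viewed, at most 10 in all, crops included, and the job is handed in when it is done.

```bash
mkdir -p pics
python3 - <<'E'
from bench import ctrl
import cv2,numpy as np
np.set_printoptions(precision=4,suppress=True)
for n in ("top","side"):
    cv2.imwrite(f"pics/{n}0.png",ctrl.read_camera(n)); print(n,ctrl.camera_params(n))
print(ctrl.camera_params("wrist"),ctrl.current_eef_rot(),ctrl.current_t())
E
```

```text
top {'fx': 383.91565734876457, 'fy': 383.91565734876457, 'cx': 312.228412934153, 'cy': 199.01037910783992, 'pose': array([[-0.0587,  0.9746, -0.2162,  0.3848],
       [-0.9983, -0.0582,  0.0085,  0.0084],
       [-0.0043,  0.2164,  0.9763,  0.9051],
       [ 0.    ,  0.    ,  0.    ,  1.    ]])}
side {'fx': 481.767954784542, 'fy': 481.767954784542, 'cx': 319.226863306135, 'cy': 197.58393080445467, 'pose': array([[-0.9571,  0.1876, -0.2208,  0.2581],
       [-0.2896, -0.6037,  0.7428,  0.9788],
       [ 0.006 ,  0.7748,  0.6321,  0.8862],
       [ 0.    ,  0.    ,  0.    ,  1.    ]])}
{'fx': 280.7144947381538, 'fy': 280.7144947381538, 'cx': 318.6259551021049, 'cy': 196.00617754793043, 'T_tool_cam': array([[ 0.0007,  0.9571,  0.2897,  0.083 ],
       [ 1.    , -0.0009,  0.0004,  0.0008],
       [ 0.0007,  0.2897, -0.9571, -0.171 ],
       [ 0.    ,  0.    ,  0.    ,  1.    ]])} [[ 0.9188  0.3948 -0.0003]
 [ 0.3948 -0.9188  0.0011]
 [ 0.0001 -0.0011 -1.    ]] 0.1
```

View pics/top0.png

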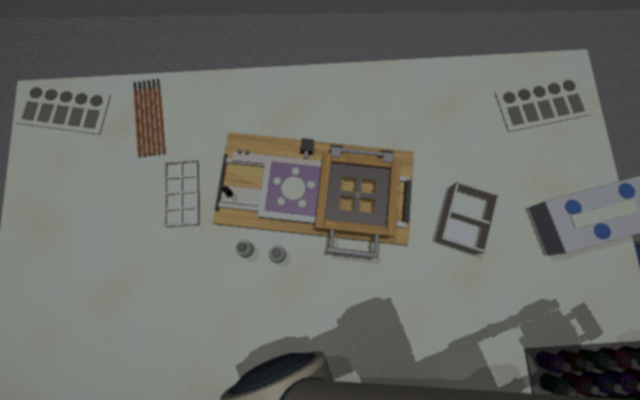

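View pics/side0.png

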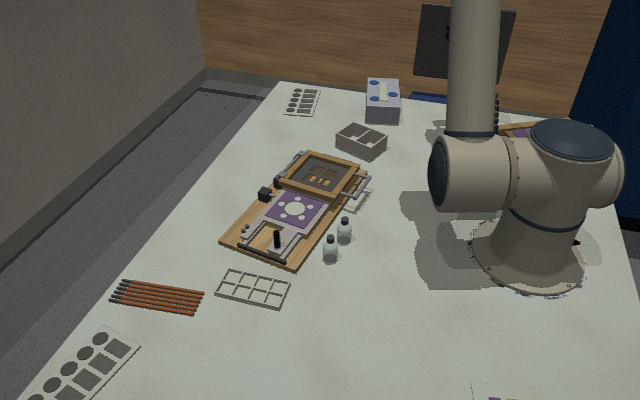

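The top view shows the jig at columns 215–413 and rows 133–244, with the knob near (228,191) and the bar along (328,252)–(378,257). The bottles are at (245,248) and (278,254), the tub at (467,217) and the palette at (182,193). The side view agrees. I'll enlarge both.

Run:
```python
import cv2
a=cv2.imread("pics/top0.png")[120:270,205:425]; a=cv2.resize(a,None,fx=3.6,fy=3.6,interpolation=cv2.INTER_CUBIC)
cv2.imwrite("pics/topc.png",cv2.convertScaleAbs(a,alpha=1.6))
```

```text
(no output)
```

View pics/topc.png

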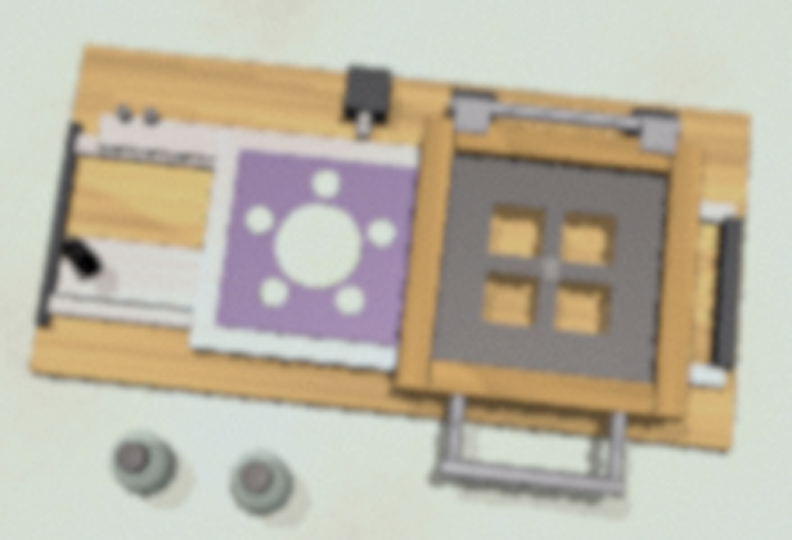

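```bash
cat > h.py <<'E'
import numpy as np,cv2
from bench import ctrl
np.set_printoptions(precision=4,suppress=True)
def proj(P,cam,T=None):
    c=ctrl.camera_params(cam); T=c["pose"] if T is None else T
    p=(np.atleast_2d(P)-T[:3,3])@T[:3,:3]
    return np.c_[c["cx"]+c["fx"]*p[:,0]/-p[:,2], c["cy"]-c["fy"]*p[:,1]/-p[:,2]]
def wristT():
    E=np.eye(4);E[:3,:3]=ctrl.current_eef_rot();E[:3,3]=ctrl.current_tool_pos();return E@ctrl.camera_params("wrist")["T_tool_cam"]
def Rz(t): return np.array([[np.cos(t),-np.sin(t),0],[np.sin(t),np.cos(t),0],[0,0,1]])
def jig2w(P,q): return np.atleast_2d(P)@Rz(q[2]).T+np.array([q[0],q[1],0])
def onplane(px,cam,z):
    c=ctrl.camera_params(cam);T=c["pose"]
    d=T[:3,:3]@np.array([(px[0]-c["cx"])/c["fx"],-(px[1]-c["cy"])/c["fy"],-1]); return T[:3,3]+d*(z-T[2,3])/d[2]
E
cat > fit.py <<'E'
from h import *
from scipy.optimize import least_squares
c=lambda *p:np.array(p)/3.6+np.array([205,120])-0.36
obs=np.array([c(85,45),c(750,115),c(728,448),c(32,375),c(428,112),c(700,140),c(685,415),c(397,390),c(435,466),c(625,487),c(68,243)])
def model(q):
    ox,oy,k=q[3:]
    return np.array([[ox+.115,oy+.23,.015],[ox+.115,oy-.23,.015],[ox-.115,oy-.23,.015],[ox-.115,oy+.23,.015],
     [.088,.09,.06],[.088,-.09,.06],[-.09,-.09,.06],[-.09,.09,.06],[-.135,.056,.051],[-.135,-.056,.051],[-.03,k,.083]])
f=lambda q:(proj(jig2w(model(q),q),"top")-obs).ravel()
r=least_squares(f,[.5,-.1,0,0,.1,.28],loss="soft_l1")
print("jig",r.x,"carrier",.295-r.x[5]);print(r.fun.reshape(-1,2).round(1))
w=lambda *P:jig2w(P,r.x)
print("knob",w((-.03,r.x[5],.058)),"home",w((-.03,.145,.058)),"bar",w((-.135,0,.051)),"hinge",w((.1,0,.051)))
for p in ((130,455),(258,475)): print("bottle top",onplane(c(*p),"top",.075))
E
python3 fit.py
```

```text
jig [ 0.5828 -0.1034 -0.169   0.0126  0.0995  0.2982] carrier -0.003164660439605338
[[-0.8 -0.2]
 [ 0.7 -0.5]
 [ 1.5  1. ]
 [-1.5 -0.3]
 [-1.   0.1]
 [ 1.1  0.4]
 [ 0.3  0.5]
 [-0.8 -1.4]
 [ 1.7 -0.3]
 [-0.6 -0.5]
 [-0.1  0.9]]
knob [[0.6034 0.1956 0.058 ]] home [[0.5776 0.0446 0.058 ]] bar [[ 0.4497 -0.0807  0.051 ]] hinge [[ 0.6814 -0.1202  0.051 ]]
bottle top [0.4741 0.1612 0.075 ]
bottle top [0.4576 0.0851 0.075 ]
```

The fit is good: residuals are at most 1.7 px and the carrier is near 0. Next I'll hover over the knob for one close look.

Run:
```python
from h import *
q=[.5828,-.1034,-.169]; R=Rz(q[2])@np.diag([1,-1,-1.])
k=jig2w((-.03,.295,.058),q)[0]
ctrl.goto(list(k+[-.03,0,.10]),R)
T=wristT(); np.save("T1.npy",T)
cv2.imwrite("pics/w1.png",ctrl.read_camera("wrist"))
print(proj(jig2w([(-.03,.295,.083),(-.03,.295,.033),(-.09,.09,.06)],q),"wrist",T),ctrl.current_q(),ctrl.current_t())
```

```text
[[312.1236 174.0774]
 [313.1995 163.9772]
 [511.149  226.1494]] [ 12.8533  29.9005  83.9545  -0.0036  66.1423 112.5778] 3.0833
```

View pics/w1.png

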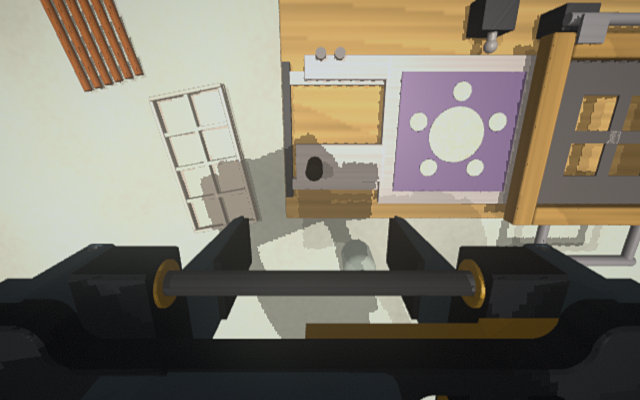

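The knob top is at (314,175), where I predicted (312,174). The frame corner is at (508,222) against a predicted (511,226). I'll grip the knob high with a modest opening, to stay clear of the dark end stop at column 286, and slide it.

Run:
```python
from h import *
q=[.5828,-.1034,-.169]; R=Rz(q[2])@np.diag([1,-1,-1.]); jy=Rz(q[2])[:,1]
K=lambda y,z: list(jig2w((-.031,y,z),q)[0])
ctrl.command_gripper(.35)
ctrl.move_l(K(.293,.12),ori=R)
print("touch",ctrl.move_l(K(.293,.055),vel=.08,contact_N=8))
ctrl.command_gripper(0); print("grip",ctrl.current_grip_width()*91,ctrl.current_grasp_force(),ctrl.current_contact_force())
ctrl.move_l(K(.165,.055),vel=.08)
for y in np.arange(.163,.1435,-.002):
    ctrl.move_l(K(y,.055),vel=.03); print(round(y,3),(ctrl.current_contact_force()@jy).round(2),(jy@(np.array(ctrl.current_tool_pos())-K(0,.055))).round(4))
T=wristT(); cv2.imwrite("pics/w2.png",ctrl.read_camera("wrist")); print(ctrl.current_t())
```

```text
touch False
grip 15.34803000457177 30.000891387462616 [0.017  0.2432 4.3432]
0.163 -0.33 0.1628
0.161 1.47 0.1611
0.159 2.0 0.1591
0.157 1.1 0.1571
0.155 -0.13 0.1549
0.153 -1.31 0.1528
0.151 -2.41 0.1507
0.149 -3.9 0.1486
0.147 -4.33 0.1465
0.145 -3.76 0.1446
10.2167
```

The carrier has passed the plunger's crest (+2 N) and is now being pulled in (−4 N). I'll follow on slowly until the pull fades, then release.

Run:
```python
from h import *
q=[.5828,-.1034,-.169]; R=Rz(q[2])@np.diag([1,-1,-1.]); jy=Rz(q[2])[:,1]
K=lambda y,z: list(jig2w((-.031,y,z),q)[0])
for y in np.arange(.144,.1375,-.001):
    ctrl.move_l(K(y,.055),vel=.03); f=ctrl.current_contact_force()@jy; print(round(y,3),f.round(2))
    if f>-.7: break
ctrl.command_gripper(.35); ctrl.sleep(.2)
print(ctrl.current_contact_force())
ctrl.move_l(K(y,.16)); 
T=wristT(); cv2.imwrite("pics/w3.png",ctrl.read_camera("wrist"))
print(proj(jig2w([(-.03,.145,.083),(-.03,.145,.033),(-.09,.09,.06),(-.09,-.09,.06),(-.135,.056,.051),(-.135,-.056,.051)],q),"wrist",T),ctrl.current_t())
```

```text
0.144 -1.1
0.143 1.71
[-0.0016  1.0207  0.6328]
[[316.0908 202.9808]
 [316.5132 188.6386]
 [367.9026 249.5829]
 [536.5052 249.7311]
 [394.2449 281.2938]
 [492.0664 281.3845]] 12.2833
```

View pics/w3.png

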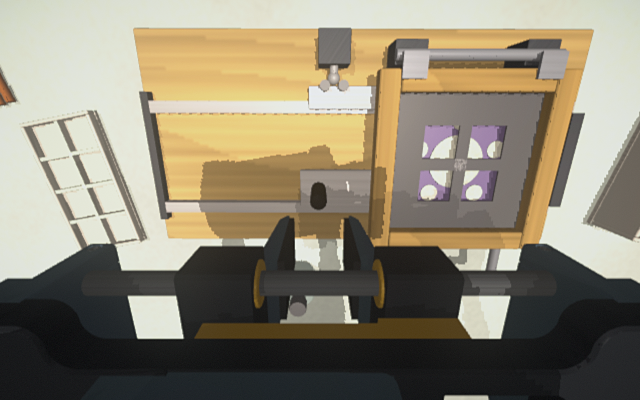

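The plunger tip at (334,85) sits between the two rollers at (325,85) and (342,85). The knob top at (318,202) matches the prediction for the station, (316,203). The carrier is in with the frame down. Next I'll hover over the bar.

Run:
```python
from h import *
q=[.5828,-.1034,-.169]; J=Rz(q[2])
b=jig2w((-.135,-.002,.0),q)[0]
best=None
for s in (1,-1):
    R=np.c_[s*J[:,1],s*J[:,0],[0,0,-1]]
    a=[ctrl.ik(list(jig2w((x,-.002,z),q)[0]),R) for x,z in ((-.135,.16),(-.135,.032),(-.08,.183))]
    print(s,a)
    if all(x is not None for x in a):
        d=np.abs(np.array(a[0])-ctrl.current_q()).max()
        if best is None or d<best[0]: best=(d,s,R)
print(best[:2]); R=best[2]; np.save("R.npy",R)
ctrl.goto(list(b+[0,0,.16]),R)
T=wristT(); cv2.imwrite("pics/w4.png",ctrl.read_camera("wrist"))
print(proj(jig2w([(-.09,.09,.06),(-.09,-.09,.06),(-.135,.056,.057),(-.135,-.056,.057),(-.135,0,.057)],q),"wrist",T),ctrl.current_t())
```

```text
1 [array([-17.9179,  19.0384, 103.9293,  -0.    ,  57.0323,  -8.2349]), array([-17.9179,  31.9948, 111.0606,  -0.    ,  36.9446,  -8.2349]), array([-17.0293,  21.3143,  95.1633,  -0.    ,  63.5224,  -7.3463])]
-1 [array([-17.9179,  19.0384, 103.9293,  -0.    ,  57.0323, 171.7651]), array([-17.9179,  31.9948, 111.0606,  -0.    ,  36.9446, 171.7651]), array([-17.0293,  21.3143,  95.1633,  -0.    ,  63.5224, 172.6537])]
(np.float64(73.75684253377847), -1)
[[278.6232 275.9026]
 [270.9944 104.4286]
 [319.4844 246.891 ]
 [319.8868 141.7507]
 [319.6741 197.3086]] 13.55
```

View pics/w4.png

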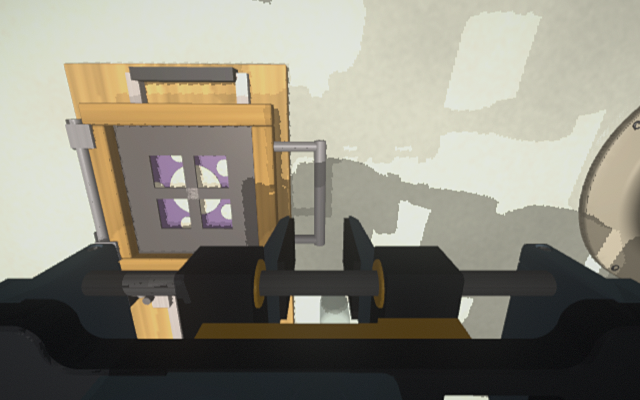

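The bar lies at column 320, rows 140–245, midway between the fingers. I'll descend, pinch it and lift along the arc.

Run:
```python
from h import *
q=[.5828,-.1034,-.169]
B=lambda a:list(jig2w((.1-.235*np.cos(a),-.002,.051+.235*np.sin(a)-.019),q)[0])
print("touch",ctrl.move_l(B(0),vel=.1,contact_N=8))
ctrl.command_gripper(0); print("grip",ctrl.current_grip_width()*91,ctrl.current_grasp_force(),ctrl.current_contact_force())
for d in range(4,41,4):
    ctrl.move_l(B(np.radians(d)),vel=.06)
    if d%12==4: print(d,ctrl.current_contact_force(),ctrl.current_wrist_torque())
ctrl.sleep(.8)
print(ctrl.current_grip_width()*91,ctrl.current_grasp_force(),ctrl.current_contact_force(),ctrl.current_tool_pos(),B(np.radians(40)),ctrl.current_t())
T=wristT(); w=ctrl.read_camera("wrist"); s=ctrl.read_camera("side")[120:290,210:410]
s=cv2.resize(s,(471,400),interpolation=cv2.INTER_CUBIC); w=w[:,:320]
cv2.imwrite("pics/end.png",np.hstack([w,s]))
a=np.radians(40)
F=[(.1+x*np.cos(a)+.009*np.sin(a),y,.051-x*np.sin(a)+.009*np.cos(a)) for x,y in ((-.19,.09),(-.19,-.09),(-.012,-.09))]
P=jig2w(F+[(-.03,.145,.083)],q)
print(proj(P,"wrist",T)); print((proj(P,"side")-[210,120])*[471/200,400/170]+[320,0])
```

```text
touch False
grip 11.095186319124759 29.99919354915619 [-3.5389 -0.0124  5.3601]
4 [-4.3644 -1.3054 -2.3062] [-0.0649  0.8045 -0.0685]
16 [-7.1825 -1.2902 -0.8238] [-0.1637  1.3303  0.0285]
28 [-12.5127  -1.4396   2.8944] [-0.206   2.2548 -0.0656]
40 [-22.9476   0.1688  14.9903] [ 0.0303  4.1409 -0.0517]
11.1075932090206 30.00099152326584 [-23.5588  -0.386   15.136 ] [ 0.5004 -0.0914  0.1836] [np.float64(0.5035831772504775), np.float64(-0.09191233388773482), np.float64(0.1830550882763367)] 20.4833
[[263.5031 346.3506]
 [246.3668 101.4638]
 [134.7046 105.0094]
 [272.9638 317.2737]]
[[571.5905  87.099 ]
 [638.6191  11.9309]
 [540.2771  63.2986]
 [541.4936 181.1959]]
```

View pics/end.png

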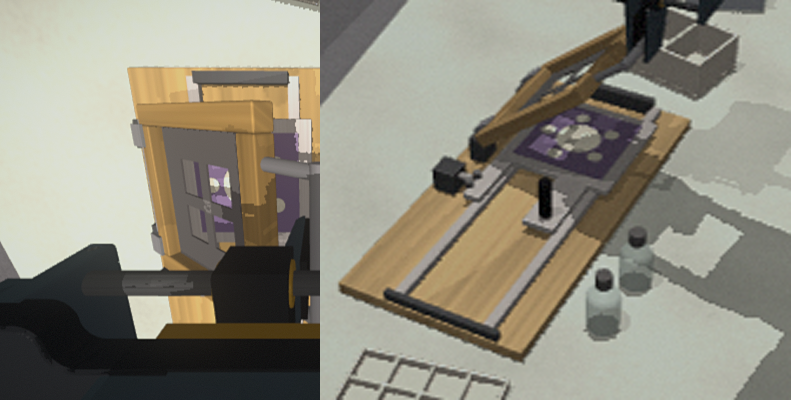

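The side view shows the frame open, with its near top corner at about (571,92) against a predicted (572,87) for 40°. The knob is at (545,178) against (541,181), and the bottles haven't moved. There is about 28 N of push along the frame from a small arc error, so I'll back off a few mm along it.

Run:
```python
from h import *
q=[.5828,-.1034,-.169]; a=np.radians(40); u=Rz(q[2])@[-np.cos(a),0,np.sin(a)]
p0=jig2w((.1-.235*np.cos(a),-.002,.051+.235*np.sin(a)-.019),q)[0]
for k in range(1,9):
    ctrl.move_l(list(p0+u*.001*k),vel=.02); ctrl.sleep(.2); f=ctrl.current_contact_force(); print(k,f,f@u)
    if f@u<5: break
ctrl.sleep(.5)
print(ctrl.current_tool_pos()-p0,ctrl.current_contact_force(),ctrl.current_wrist_torque(),ctrl.current_grasp_force(),np.abs(ctrl.current_dq()).max(),ctrl.current_t())
T=wristT(); w=ctrl.read_camera("wrist")[60:280,110:330]; s=ctrl.read_camera("side")[140:240,270:400]
cv2.imwrite("pics/end2.png",np.hstack([cv2.resize(w,(400,400)),cv2.resize(s,(390,400))[:, :390]]))
```

```text
1 [-15.0045  -1.6562   7.3668] 15.852239543409807
2 [-7.788  -1.3366  2.3903] 7.245186807509616
3 [ 0.303  -3.8348 -2.9023] -2.5884633505465304
[-0.0022  0.0003  0.0019] [ 1.0622 -4.9093 -3.2067] [-0.7749  0.1219 -0.061 ] 29.997760355472565 0.10929795922983933 22.4333
```

```bash
python3 -c "
from bench import ctrl
print(ctrl.sign_off(), ctrl.current_t())"
```

```text
the job is handed in; nothing more can be done
the job is handed in; nothing more can be done
```

I handed the job in at about 22 s of the 48 s: the carrier is in the print station detent, the arm is holding the stencil frame at about 40 degrees by its bar, and the bottles, tub and palette were not touched; the sign-off call gave no verdict.

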